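# Find the full sweet tin by weight

## Task

Register the check on the tally counter by swinging its lever all the way to the stop and letting it spring back, then heft the three identical tall tins one at a time, starting with the one nearest the counter and working along the row: lift each a few centimetres clear and set it back down upright on the work surface without dropping it. Finish with the heaviest of the three gripped in the hand and held still, upright and at least 8 cm clear of the work surface (keep holding it, do not put it down), with the other two standing on the work surface. Leave the other goods where they are.

Things in the scene. Friction and masses are not known exactly. Their poses are not given: they have to be found in the camera images.
- tin_1_mid (a point): centre (half-way up) of the first (nearest the tally counter, at the robot's left, +y) of three outwardly identical closed round tins: brass-coloured, upright, 60 mm in diameter (61 at the lid), 95 mm tall, plain paper band; z axis up. Resting on the work surface its centre is 47.5 mm up. The sealed contents differ and cannot be seen: the tins weigh between about 0.13 and 0.5 kg in all, the heaviest at least 0.13 kg more than the next, and any of the three can be the heaviest
- tin_2_mid (a point): centre (half-way up) of the middle of three outwardly identical closed round tins: brass-coloured, upright, 60 mm in diameter (61 at the lid), 95 mm tall, plain paper band; z axis up. Resting on the work surface its centre is 47.5 mm up. The sealed contents differ and cannot be seen: the tins weigh between about 0.13 and 0.5 kg in all, the heaviest at least 0.13 kg more than the next, and any of the three can be the heaviest
- tin_3_mid (a point): centre (half-way up) of the last (farthest from the tally counter, -y) of three outwardly identical closed round tins: brass-coloured, upright, 60 mm in diameter (61 at the lid), 95 mm tall, plain paper band; z axis up. Resting on the work surface its centre is 47.5 mm up. The sealed contents differ and cannot be seen: the tins weigh between about 0.13 and 0.5 kg in all, the heaviest at least 0.13 kg more than the next, and any of the three can be the heaviest
- tin_1: the same first tin; origin at the centre of its underside
- tin_2: the same middle tin; origin at the centre of its underside
- tin_3: the same last tin; origin at the centre of its underside
- table: the pale laminate work surface, top at z = 0, on which the tins stand
- counter: the tally counter: grey box 100 x 80 mm, 54 mm tall, on a 120 x 100 mm steel foot, screwed to the work surface, window with four plain white drums on its -x side, at the left (+y) end of the row of tins; origin at the centre of its underside, z up
- lever (a joint): angle of the tally counter's sprung advance lever (rad): 0 at rest, 0.9 at its stop. It turns about a vertical axis, clockwise seen from above as the value grows. A spring drives it back to 0 by itself: about 2 N at the post at rest, 4.5 N at the stop
- lever_post (a point): on the upright round steel post (12 mm in diameter) at the free end of the lever, 15 mm below the post's top, 75 mm from the pivot. The post stands clear above the lever's arm for 29 mm, from 14 mm below this point to 15 mm above it; this point lies 84 mm above the work surface. The lever overhangs the box on its left (+y) side and its post travels roughly away from the robot (+x)
- lever_pivot (a point): on the lever's vertical pivot axis, at the same height as the point on the post
- jar_big: glass sweet jar, 96 mm in diameter, 140 mm tall, at the back; origin at the centre of its underside; a bystander
- jar_small: glass sweet jar, 80 mm in diameter, 110 mm tall, at the back; origin at the centre of its underside; a bystander
- flat_tin: flat round brass-coloured tin, 90 mm in diameter, 30 mm tall, at the back; origin at the centre of its underside; a bystander
- tape_roll: roll of tape lying flat, 60 mm in diameter, 18 mm tall, in front of the gap between the first two tins; origin at the centre of its underside; a bystander
- mint_box: small flat metal box 56 x 36 x 18 mm, between and behind the last two tins; origin at the centre of its underside; a bystander
- carton: cardboard carton 60 x 110 x 50 mm, at the back; origin at the centre of its underside; a bystander
Not all that is in view belongs to the job. Leave any green look-alike of the tin_2 alone.

How it is judged:
By the outcome, as a careful person would: the job done as asked, in the order asked, and still so for the second after the job is handed in, while the arm keeps its last pose, push and grip.
It also fails if it takes over 72 s, if anything falls off the work surface, if the arm or the gripper's body presses on something with over 40 N, if the wrist force passes 120 N, or if a joint passes its speed limit or range.

## Robot

A 7-joint arm with a two-finger parallel gripper is mounted at the origin on the work surface. World frame = base frame: x ahead of the robot, y to its left, z up, the work surface at z = 0. Lengths are in m, angles in rad, forces in N, time in s.
With the tool pointing down it reaches from about 0.4 to 0.875 m from the base axis. Payload 6.5 kg.
Tool frame: the origin (TCP) lies midway between the tips of the shut fingers; the grasp point (between the pads) lies 19 mm behind it; x points along the fingers, y is the direction in which the jaws open and shut, and the axes are right-handed (so a half turn about x gives the same grasp; the last joint's range is limited). The gripper opens to 85 mm and grips with 20 to 120 N. Pads are 22 mm wide; open, the fingers measure 114 mm over their backs; the gripper's body (76 mm by 85 mm) begins 54 mm behind the grasp point. The pads swing forward as they close: fully open they stand 13 mm farther back than shut.
Start: joints at [1.145, 0.536, -0.004, 1.538, 0.003, 1.067, -0.071], TCP at [0.229, -0.608, 0.231] pointing down, gripper open.
Joint ranges: [-2.7, 2.7], [-0.37, 2.16], [-1.27, 1.26], [0.24, 2.4], [-1.31, 4.45], [0.19, 1.91], [-2.76, 2.76]. Speed limits (rad/s): [2.39, 2.39, 3.14, 3.14, 3.14, 3.14, 3.14].

## Interface

Orientations are given as a unit quaternion [x, y, z, w].
In Python, from workcell import status, viewer, workorder, models gives the robot as it stands.
- The arm moves only by the tool send_rows, never from a script. Its argument "plan" is one flat list of numbers, 7 for each row, row after row: the opening, from 0 (shut) to 1 (fully open), then the shift along the tool's x, y, z in units of 40 mm (1.0 is 40 mm), then the turn, a rotation vector about the tool's x, y, z in units of 8 degrees (1.0 is 8 degrees). A call has 1 to 20 rows; each row is the pose to reach, as a shift and turn from the pose commanded when the call began, along the tool's axes at that moment; what a row does not reach only later rows make up. A row lasts 1/10 s, in which the tool goes at most 50 mm and 8.59 degrees, less where a joint would pass 70% of its speed; a pose out of reach is approached as far as the arm can. A call with a gripper value outside its range is refused whole. The fingers move at their own pace and stop on an object; "force" is the grip in N (left out, the last holds). Time passes only in rows, so rows that repeat a pose let the fingers close. It gives the time, the measured TCP pose, the force and the opening at its end, in the units of the state.
- status.state(): the state, without advancing time (a new reading comes with each control period).
- viewer.capture(name): name is "scene" or "side" or "wrist"; returns a dict with "image" (420x560x3 uint8, red, green, blue), "fovy" (degrees; the focal length in pixels is half the picture's height over the tangent of half this angle, whatever the lens; pixels are square), "cx", "cy" (the principal point, pixels), "R" (3x3) and "t" (3): a world point X has camera coordinates R X + t; the wrist camera has in their place "mount" (4x4, takes a point from camera to tool coordinates, whose origin is the TCP and whose axes are the tool frame's). Camera axes: x right, y down, z forward; pixel columns grow to the right and rows downward; lengths in m; the calibration is good to about 2 mm. A picture is of the moment at which its call begins: read the wrist's pose just before it. There is no depth.
- workorder.job_done(): hands the job in, once; it reports no verdict.
Trained networks look in the newest picture that a camera, given by its name, has taken for a name from the list of things; names that differ only in an ending like _2 or _b are one class to them, and where a whole thing is asked for, a point or a joint stands for the part that bears it (a point fixed in the world has none). Each returns a list of dicts, best first, with "score" (0 to 1); they miss things now and then, are a little off and sometimes report something else, mostly with a low value. They report only what shows in the picture. A call takes as long as a camera call. They do not tell look-alikes from the thing itself.
- models.outline_of(camera, label): "mask" (420x560 bool, what is visible of it) and "position" ([column, row] in pixels, amid what is visible of it).
- models.tip_of(camera, label): "position" ([column, row] in pixels: a listed point, or the origin of a listed thing).
The state is a dict: "t": time; "joint_positions": joint angles; "qd": joint speeds; "effort": joint torques, N m; "tcp_pos": TCP position; "tool_rot": TCP orientation; "wrist_force": force on the tool from outside, world axes, zero at the start; "moment": the same for the moment, N m; "finger_gap": finger opening in m.
Only numpy, scipy, OpenCV 4.12 (cv2) and the standard library are available. Lean on these libraries where they do the work, as an engineer would, in place of code of your own. Each camera call takes 0.05 s, during which the arm holds its last target.

## Working session

There is one attempt and no reset: what is moved stays moved. The work goes in short steps, Python scripts to look and compute and a tool call to move; the robot and the scene stay as the last step left them, time stands still between calls to the robot, and variables do not carry over. Pictures are saved under pics/ and viewed, and the job is handed in when it is done.

Besides the shell and the picture viewer there is one more tool, called after ">>>" as name(argument=value, ...), one argument or row to a line, values as JSON. send_rows: Moves the arm, as the interface text tells. Its arguments: {"type":"object","properties":{"plan":{"type":"array","items":{"type":"number"}},"force":{"type":"number"}},"required":["plan"]}

```bash
ls; mkdir -p pics; cat > h.py <<'E'
import numpy as np,cv2
from workcell import status, viewer, workorder, models
def cap(n,save=None):
    s=status.state(); d=viewer.capture(n)
    if save: cv2.imwrite('pics/'+save,cv2.cvtColor(d['image'],cv2.COLOR_RGB2BGR))
    return s,d
def f(d): return d['image'].shape[0]/2/np.tan(np.radians(d['fovy'])/2)
def ray(d,p):
    v=np.array([(p[0]-d['cx'])/f(d),(p[1]-d['cy'])/f(d),1.]); R=np.array(d['R']);t=np.array(d['t'])
    return -R.T@t, R.T@v
def atz(d,p,z):
    o,v=ray(d,p); return o+v*(z-o[2])/v[2]
def proj(d,X):
    c=np.array(d['R'])@np.array(X)+np.array(d['t']); return np.array([d['cx']+f(d)*c[0]/c[2],d['cy']+f(d)*c[1]/c[2]])
def tri(d1,p1,d2,p2):
    o1,v1=ray(d1,p1);o2,v2=ray(d2,p2);v1/=np.linalg.norm(v1);v2/=np.linalg.norm(v2)
    A=np.stack([v1,-v2],1);s=np.linalg.lstsq(A,o2-o1,rcond=None)[0]
    a=o1+s[0]*v1;b=o2+s[1]*v2
    return (a+b)/2,np.linalg.norm(a-b)
E
python3 - <<'E'
from h import *
s=status.state(); print(s)
D={}
for n in('scene','side'):
    _,d=cap(n,n+'0.png'); D[n]=d
    print(n,d['fovy'],d['cx'],d['cy'],(-np.array(d['R']).T@np.array(d['t'])).round(3))
    for l in('tin_1_mid','tin_1','lever_post','lever_pivot','counter','tape_roll','mint_box'):
        for r in models.tip_of(n,l): print(n,l,round(r['score'],2),np.round(r['position'],1))
E
```

```text
pics
{'t': 0.0, 'joint_positions': array([ 1.14480952,  0.53719052, -0.00445723,  1.53886316,  0.00259047,
        1.06727684, -0.07119263]), 'qd': array([-0.00105837,  0.00119427,  0.00157098,  0.00131348,  0.00068886,
        0.00103739,  0.00011318]), 'effort': array([-4.00467334e-04, -5.83417547e+01,  1.04862537e+00, -2.59104735e+01,
        1.23659038e-02,  9.53968061e-03,  1.66284360e-05]), 'tcp_pos': array([ 0.22862562, -0.60779915,  0.230401  ]), 'tool_rot': array([-0.69554268, -0.12714476,  0.6958374 , -0.12595596]), 'wrist_force': array([0.21094837, 1.1072409 , 0.27898354]), 'moment': array([-0.00415105, -0.01933619, -0.03978928]), 'finger_gap': 0.08559492192470373}
scene 49.50014862639489 278.1700814240428 206.02984447133747 [1.184 0.419 0.718]
scene tin_1_mid 0.64 [291.8 233.3]
scene tin_1 0.84 [289.6 247.6]
scene tin_1 0.7 [168.5 189.6]
scene tin_1 0.65 [253.3 192.8]
scene tin_1 0.6 [230. 175.]
scene tin_1 0.19 [410.6 224.2]
scene lever_post 0.9 [448.5 221.3]
scene lever_pivot 0.62 [409.2 224.3]
scene counter 0.59 [398.6 253.5]
scene tape_roll 0.79 [299.3 186.4]
scene tape_roll 0.55 [182.2 226.2]
scene mint_box 0.79 [180.5 222.5]
side 55.27467182585127 286.69617021196063 211.30068834853043 [ 0.483 -0.791  0.607]
side tin_1_mid 0.7 [287.6 215.8]
side tin_1 0.87 [246.9 268.8]
side tin_1 0.82 [302.3 331.4]
side tin_1 0.81 [288.9 228.8]
side tin_1 0.61 [231.1 302.7]
side lever_post 0.69 [235.2 162. ]
side lever_post 0.41 [244.9 271. ]
side lever_post 0.29 [345.7 249.8]
side lever_pivot 0.87 [246.  167.8]
side lever_pivot 0.55 [346.4 248. ]
side counter 0.86 [245.8 196. ]
side tape_roll 0.86 [219.7 254.6]
side tape_roll 0.34 [243.3 252.6]
side mint_box 0.74 [325.9 297.4]
```

View pics/scene0.png

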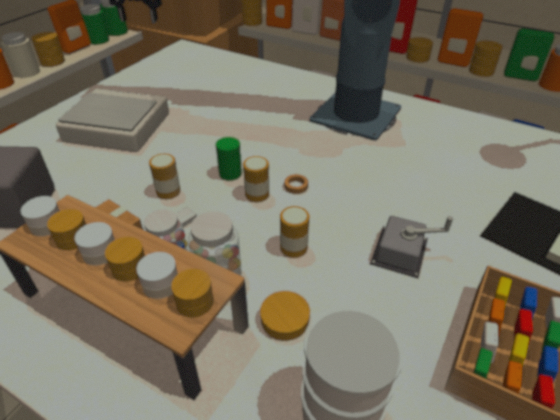

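View pics/side0.png

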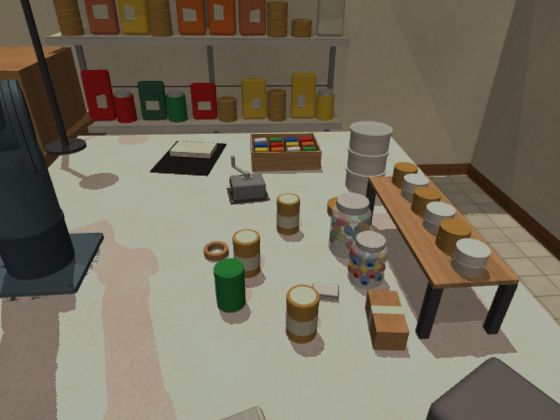

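The scene view shows three brass tins at about (294,231), (257,178) and (165,176), with the green look-alike at (229,158). The lever post is at (448,222). In the side view the tins are at (288,214), (246,253) and (302,314), and the post is at (234,162).

```bash
python3 - <<'E'
from h import *
D={};M={}
for n in('scene','side'):
    _,d=cap(n); D[n]=d
    for l in('tin_1','counter'):
        M[n,l]=[]
        for r in models.outline_of(n,l):
            m=r['mask'];ys,xs=np.nonzero(m)
            M[n,l].append(r);print(n,l,round(r['score'],2),np.round(r['position'],1),[xs.min(),xs.max(),ys.min(),ys.max()],m.sum())
def pick(n,p): 
    r=min(M[n,'tin_1'],key=lambda r:np.hypot(*(np.array(r['position'])-p)));return r
for i,(a,b) in enumerate([((294,231),(288,214)),((257,178),(246,253)),((165,176),(302,314))]):
    P=[]
    for n,p in(('scene',a),('side',b)):
        m=pick(n,p)['mask'];ys,xs=np.nonzero(m);c=(xs.mean(),ys.mean());P.append(c)
    X,e=tri(D['scene'],P[0],D['side'],P[1]);print('tin',i+1,X.round(4),round(e,4),[atz(D[n],q,.0475)[:2].round(4) for n,q in zip(D,P)])
print('green',tri(D['scene'],(229,158),D['side'],(230,286)))
for l,a,b in(('post',(448.5,221.3),(235.2,162)),('pivot',(409.2,224.3),(246,167.8)),('tape',(299.3,186.4),(219.7,254.6)),('mint',(180.5,222.5),(325.9,297.4)),('counter',(398.6,253.5),(245.8,196))):
    print(l,tri(D['scene'],a,D['side'],b))
for l,a,b in(('post',(448.5,221.3),(235.2,162)),('pivot',(409.2,224.3),(246,167.8))):
    print(l,[atz(D[n],q,.084).round(4) for n,q in zip(D,(a,b))])
im=D['scene']['image'][190:290,350:480];im=cv2.resize(im,None,fx=5,fy=5,interpolation=2)
cv2.imwrite('pics/z1.png',im[...,::-1])
im=D['side']['image'][140:220,200:300];im=cv2.resize(im,None,fx=6,fy=6,interpolation=2)
cv2.imwrite('pics/z2.png',im[...,::-1])
E
```

```text
scene tin_1 0.98 [163.5 172.4] [np.int64(149), np.int64(180), np.int64(154), np.int64(199)] 1130
scene tin_1 0.84 [289.1 234.8] [np.int64(280), np.int64(309), np.int64(206), np.int64(258)] 1373
scene tin_1 0.78 [228.9 160.6] [np.int64(216), np.int64(241), np.int64(137), np.int64(181)] 1002
scene tin_1 0.65 [253.6 178.7] [np.int64(243), np.int64(270), np.int64(155), np.int64(202)] 1144
scene counter 0.94 [402.5 247. ] [np.int64(371), np.int64(452), np.int64(216), np.int64(278)] 2706
side tin_1 0.85 [227.5 286. ] [np.int64(212), np.int64(245), np.int64(259), np.int64(312)] 1462
side tin_1 0.74 [287.7 214. ] [np.int64(276), np.int64(299), np.int64(193), np.int64(235)] 886
side tin_1 0.65 [300.8 316.5] [np.int64(286), np.int64(318), np.int64(285), np.int64(343)] 1681
side tin_1 0.6 [247.2 249.5] [np.int64(232), np.int64(261), np.int64(230), np.int64(277)] 1089
side counter 0.92 [243.9 191.1] [np.int64(227), np.int64(268), np.int64(157), np.int64(203)] 1130
tin 1 [0.5861 0.1055 0.0495] 0.0019 [array([0.5832, 0.1047]), array([0.5871, 0.1075])]
tin 2 [ 0.4787 -0.0554  0.053 ] 0.0021 [array([ 0.4715, -0.0593]), array([ 0.4795, -0.0491])]
tin 3 [ 0.5758 -0.2525  0.0492] 0.0021 [array([ 0.5731, -0.254 ]), array([ 0.5769, -0.2516])]
green (array([ 0.43942362, -0.16326282,  0.04899176]), np.float64(0.004888731906619818))
post (array([0.44443062, 0.37519027, 0.08522032]), np.float64(0.014423830283903831))
pivot (array([0.48271713, 0.31187007, 0.08702102]), np.float64(0.002088136468500879))
tape (array([ 0.40384686,  0.01526489, -0.00050689]), np.float64(0.016634734553581564))
mint (array([ 0.64379095, -0.15924741, -0.0030166 ]), np.float64(0.0017897564812199035))
counter (array([ 0.47897549,  0.30531756, -0.00617707]), np.float64(0.0019170937917156398))
post [array([0.4323, 0.377 , 0.084 ]), array([0.4492, 0.3642, 0.084 ])]
pivot [array([0.4808, 0.3111, 0.084 ]), array([0.482 , 0.3201, 0.084 ])]
```

View pics/z1.png

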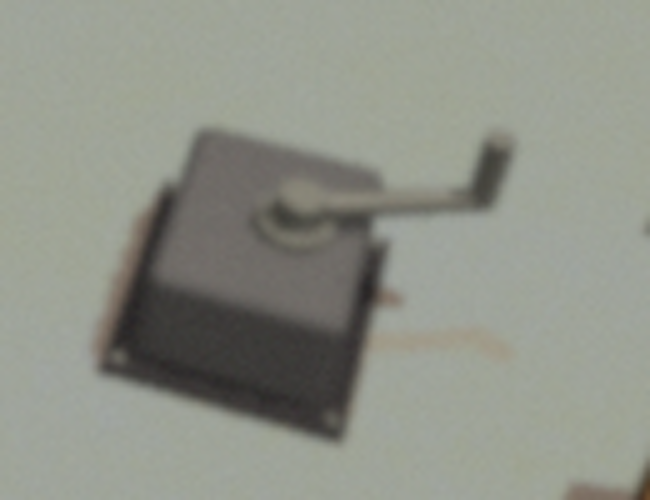

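View pics/z2.png

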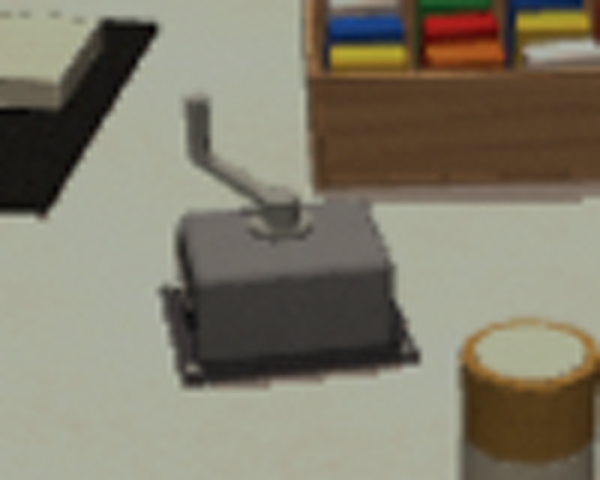

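```bash
python3 - <<'E'
from h import *
D={n:cap(n)[1] for n in('scene','side')}
for l,a,b in(('top',(449.8,217),(232.8,156.7)),('mid',(448.7,223.5),(233.2,161)),('pivottop',(410,228),(246.5,174))):
    print(l,tri(D['scene'],a,D['side'],b),atz(D['scene'],a,.084 if l=='mid' else .099),atz(D['side'],b,.084 if l=='mid' else .099))
from scipy.spatial.transform import Rotation as R
s=status.state();print(R.from_quat(s['tool_rot']).as_matrix().round(4))
# tin refinement: fit cylinder silhouettes
from scipy.optimize import least_squares
def sil(d,x,y):
    a=np.linspace(0,2*np.pi,60);P=[[x+.03*np.cos(t),y+.03*np.sin(t),z] for t in a for z in(0,.095)]
    p=np.array([proj(d,q) for q in P],np.float32);m=np.zeros((420,560),np.uint8);cv2.fillConvexPoly(m,cv2.convexHull(p).astype(int),1);return m
T=[(.585,.1055),(.478,-.054),(.575,-.2525)]
for n in D:
    rs=models.outline_of(n,'tin_1'); d=D[n];im=d['image'].copy()
    for t in T:
        c,_=cv2.findContours(sil(d,*t),cv2.RETR_EXTERNAL,cv2.CHAIN_APPROX_NONE);cv2.drawContours(im,c,-1,(255,0,255),1)
    cv2.imwrite(f'pics/ov_{n}.png',cv2.resize(im[130:350,130:330],None,fx=2.7,fy=2.7)[...,::-1])
E
```

```text
top (array([0.44055486, 0.37625043, 0.09911532]), np.float64(0.0055164303677159)) [0.43628674 0.37692505 0.099     ] [0.44241242 0.37110502 0.099     ]
mid (array([0.4412134 , 0.37836418, 0.08322388]), np.float64(0.0047863619766566265)) [0.43860484 0.37902644 0.084     ] [0.44290454 0.37209137 0.084     ]
pivottop (array([0.48033472, 0.31279409, 0.06992695]), np.float64(0.007642414686930703)) [0.50677455 0.31833933 0.099     ] [0.48286008 0.24685047 0.099     ]
[[-0.000e+00  3.522e-01 -9.359e-01]
 [-1.000e-04 -9.359e-01 -3.522e-01]
 [-1.000e+00  0.000e+00  1.000e-04]]
```

View pics/ov_scene.png

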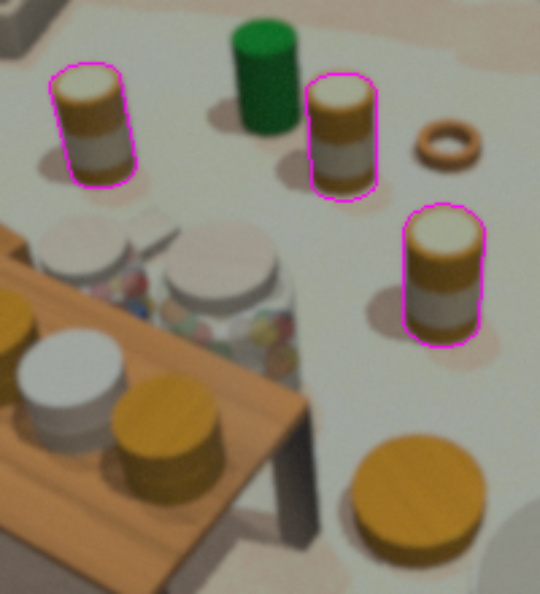

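View pics/ov_side.png

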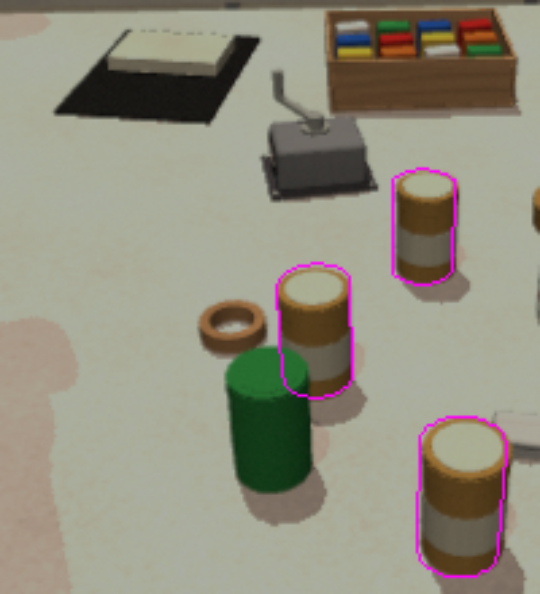

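>>> send_rows(
  plan=[0, 0, -11.84, -11.69, 2.577, 0, 0, 0, 0, -11.84, -11.69, 2.577, 0, 0, 0, 0, -11.84, -11.69, 2.577, 0, 0, 0, 0, -11.84, -11.69, 2.577, 0, 0, 0, 0, -11.84, -11.69, 2.577, 0, 0, 0, 0, -11.84, -11.69, 2.577, 0, 0, 0, 0, -11.84, -11.69, 2.577, 0, 0, 0, 0, -11.84, -11.69, 2.577, 0, 0, 0, 0, -11.84, -11.69, 2.577, 0, 0, 0, 0, -11.84, -11.69, 2.577, 0, 0, 0, 0, -11.84, -11.69, 2.577, 0, 0, 0, 0, -11.84, -11.69, 2.577, 0, 0, 0, 0, -11.84, -11.69, 2.577, 0, 0, 0, 0, -11.84, -11.69, 2.577, 0, 0, 0, 0, -11.84, -11.69, 2.577, 0, 0, 0, 0, -11.84, -11.69, 2.577, 0, 0],
  force=60,
)

```text
t: 2.9
tcp_pos: [0.4994, -0.0012, 0.2312]
tool_rot: [-0.707, 0.0, 0.707, -0.0]
wrist_force: [-0.2, -0.4, 0.3]
finger_gap: 0.0003
```

>>> send_rows(
  plan=[0, 0, -9.6, 2.86, 0, 0, 0, 0, 0, -9.6, 2.86, 0, 0, 0, 0, 0, -9.6, 2.86, 0, 0, 0, 0, 0, -9.6, 2.86, 0, 0, 0, 0, 0, -9.6, 2.86, 0, 0, 0, 0, 0, -9.6, 2.86, 0, 0, 0, 0, 0, -9.6, 2.86, 0, 0, 0, 0, 0, -9.6, 2.86, 0, 0, 0, 0, 0, -9.6, 2.86, 0, 0, 0, 0, 0, -9.6, 2.86, 0, 0, 0, 0, 3.85, -9.6, 2.86, 0, 0, 0, 0, 3.85, -9.6, 2.86, 0, 0, 0, 0, 3.85, -9.6, 2.86, 0, 0, 0, 0, 3.85, -9.6, 2.86, 0, 0, 0, 0, 3.85, -9.6, 2.86, 0, 0, 0],
)

```text
t: 4.4
tcp_pos: [0.3863, 0.3813, 0.0773]
tool_rot: [-0.707, 0.002, 0.707, 0.0]
wrist_force: [0.3, 0.8, 1.4]
finger_gap: 0.0003
```

```bash
python3 - <<'E'
from h import *
s,d=cap('scene','a.png');print(s['tcp_pos'],s['wrist_force'],s['t'])
cv2.imwrite('pics/a.png',cv2.resize(d['image'][130:290,350:520],None,fx=3.5,fy=3.5)[...,::-1])
E
```

```text
[0.38627678 0.38128943 0.0773404 ] [0.2735914  0.81081291 1.35942379] 4.4
```

View pics/a.png

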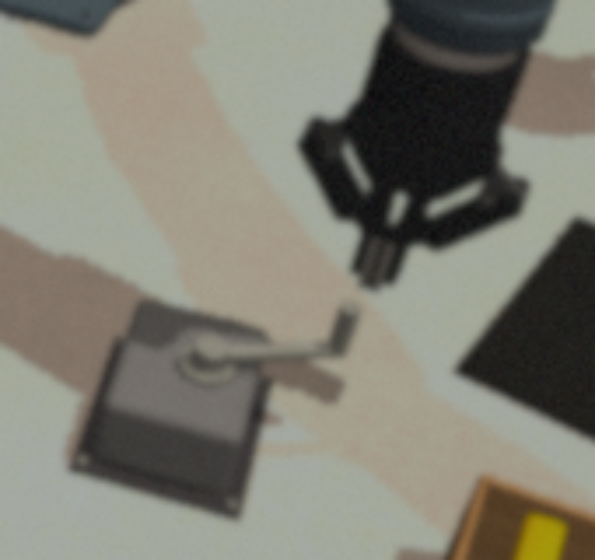

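The shut fingers are just behind the post, which is at about (345,320) in the crop, and they line up with it. I'll push in stages.

>>> send_rows(
  plan=[0, 0, 0, -0.4, 0, 0, 0, 0, 0, 0, -0.7, 0, 0, 0, 0, 0, 0, -0.9, 0, 0, 0, 0, 0, 0, -1.1, 0, 0, 0, 0, 0, 0, -1.3, 0, 0, 0, 0, 0, 0, -1.5, 0, 0, 0, 0, 0, 0, -1.7, 0, 0, 0, 0, 0, 0, -1.9, 0, 0, 0, 0, 0, 0, -2.1, 0, 0, 0, 0, 0, 0, -2.25, 0, 0, 0, 0, 0, 0, -2.25, 0, 0, 0],
)

```text
t: 5.55
tcp_pos: [0.4762, 0.3837, 0.0774]
tool_rot: [0.707, -0.0, -0.707, -0.0]
wrist_force: [-4.3, 2.5, 1.9]
finger_gap: -0.0001
```

```bash
python3 - <<'E'
from h import *
s,d=cap('scene');print(s['tcp_pos'],s['wrist_force'],s['t'])
cv2.imwrite('pics/b.png',cv2.resize(d['image'][130:290,350:520],None,fx=3.5,fy=3.5)[...,::-1])
E
```

```text
[0.47617569 0.38365306 0.07743664] [-4.27536149  2.47253701  1.9354342 ] 5.55
```

View pics/b.png

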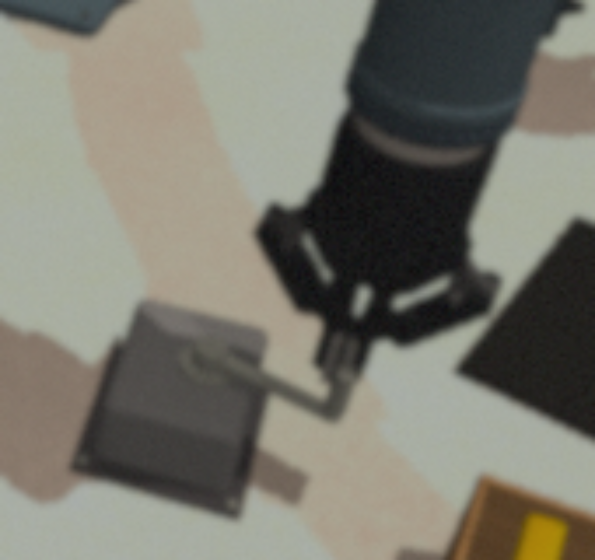

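The lever is turning with the fingers, and the force is 4.3 N.

>>> send_rows(
  plan=[0, 0, 0, -0.15, 0, 0, 0, 0, 0, 0, -0.3, 0, 0, 0, 0, 0, 0, -0.3, 0, 0, 0],
)

```text
t: 5.9
tcp_pos: [0.4876, 0.3821, 0.077]
tool_rot: [-0.707, 0.001, 0.707, -0.0]
wrist_force: [-3.8, -1.4, 4.5]
finger_gap: -0.0001
```

>>> send_rows(
  plan=[0, 0, 0, -0.08, 0, 0, 0, 0, 0, 0, -0.08, 0, 0, 0],
)

```text
t: 6.1
tcp_pos: [0.4882, 0.3824, 0.0767]
tool_rot: [-0.706, 0.001, 0.709, -0.001]
wrist_force: [-10.4, -2.4, 6.0]
finger_gap: 0.0001
```

>>> send_rows(
  plan=[0, 0, 0, -0.06, 0, 0, 0, 0, 0, 0, -0.06, 0, 0, 0],
)

```text
t: 6.3
tcp_pos: [0.4885, 0.3824, 0.0765]
tool_rot: [-0.705, 0.001, 0.71, -0.002]
wrist_force: [-14.3, -2.4, 9.5]
finger_gap: -0.0001
```

```bash
python3 - <<'E'
from h import *
s,d=cap('scene');print(s['tcp_pos'],s['wrist_force'],s['t'])
cv2.imwrite('pics/c.png',cv2.resize(d['image'][130:290,350:520],None,fx=3.5,fy=3.5)[...,::-1])
p=proj(d,[.5064,.3832,.099]);print((p-[350,130])*3.5)
E
```

```text
[0.48850468 0.38237966 0.07651277] [-14.34562661  -2.39873013   9.48486952] 6.3
[327.04127372 384.82537287]
```

View pics/c.png

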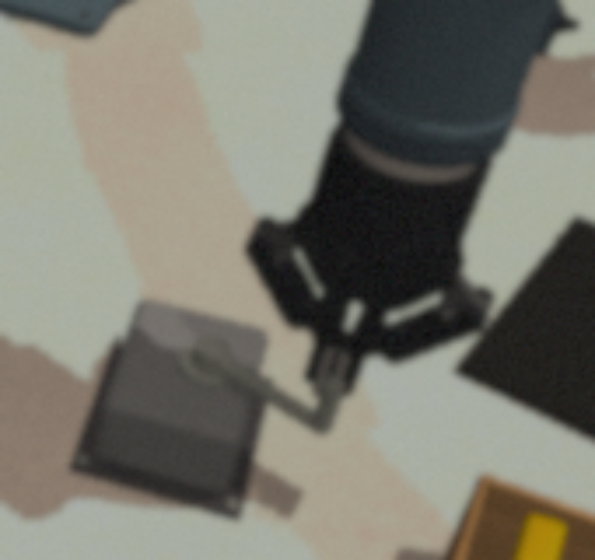

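The force rose to 14 N while the fingers stood still at the predicted place, so the lever is at its stop. Now I'll back off.

>>> send_rows(
  plan=[0, 0, 0, 0.4, 0, 0, 0, 0, 0, 0, 0.8, 0, 0, 0, 0, 0, 0, 1.2, 0, 0, 0, 0, 0, 0, 1.6, 0, 0, 0, 0, 0, 0, 2.0, 0, 0, 0, 0, 0, 0, 2.4, 0, 0, 0, 0, 0, 0, 2.8, 0, 0, 0, 0, 0, 0, 2.8, 0, 0, 0, 0, -3.0, 0, 2.8, 0, 0, 0, 0, -3.0, 0, 2.8, 0, 0, 0, 0, -3.0, 0, 2.8, 0, 0, 0],
)

```text
t: 7.45
tcp_pos: [0.3837, 0.3853, 0.2019]
tool_rot: [0.709, 0.001, -0.705, -0.002]
wrist_force: [0.6, -1.4, 0.1]
finger_gap: -0.0001
```

```bash
python3 - <<'E'
from h import *
s,d=cap('scene');print(s['tcp_pos'],s['wrist_force'],s['t'])
cv2.imwrite('pics/e.png',cv2.resize(d['image'][130:290,350:520],None,fx=3.5,fy=3.5)[...,::-1])
E
```

```text
[0.38367921 0.38526898 0.20192842] [ 0.55421775 -1.42888923  0.08197136] 7.45
```

View pics/e.png

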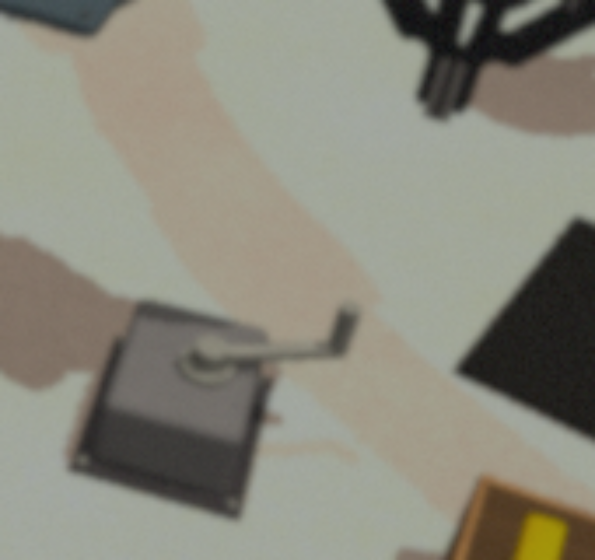

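The lever has sprung back to rest. Next is tin 1.

>>> send_rows(
  plan=[1, 0, 6.93, -5.08, 0, 0, 0, 1, 0, 6.93, -5.08, 0, 0, 0, 1, 0, 6.93, -5.08, 0, 0, 0, 1, 0, 6.93, -5.08, 0, 0, 0, 1, 0, 6.93, -5.08, 0, 0, 0, 1, 0, 6.93, -5.08, 0, 0, 0, 1, 0, 6.93, -5.08, 0, 0, 0, 1, 0, 6.93, -5.08, 0, 0, 0, 1, 0, 6.93, -5.08, 0, 0, 0, 1, 0, 6.93, -5.08, 0, 0, 0, 1, 0, 6.93, -5.08, 0, 0, 0],
)

```text
t: 8.6
tcp_pos: [0.5835, 0.1079, 0.1973]
tool_rot: [-0.707, -0.001, 0.707, -0.001]
wrist_force: [0.6, 0.4, 0.0]
finger_gap: 0.0858
```

```bash
python3 - <<'E'
from h import *
from scipy.spatial.transform import Rotation as R
s,d=cap('wrist','w1.png');print(s['tcp_pos'],s['wrist_force'],s['moment'],s['t'],R.from_quat(s['tool_rot']).as_matrix().round(3))
M=np.array(d['mount']);Rw=R.from_quat(s['tool_rot']).as_matrix()
A=Rw@M[:3,:3];o=Rw@M[:3,3]+s['tcp_pos'];d['R']=A.T;d['t']=-A.T@o
m=[r for r in models.tip_of('wrist','tin_1_mid')];print([(r['score'],r['position'],atz(d,r['position'],.0475)) for r in m])
im=d['image'].copy()
for z in(0,.095):
    for a in np.linspace(0,6.28,40):
        p=proj(d,[.586+.0305*np.cos(a),.106+.0305*np.sin(a),z]);cv2.circle(im,tuple(int(v) for v in p),1,(255,0,255),-1)
cv2.imwrite('pics/w1.png',im[...,::-1])
E
```

```text
[0.58353165 0.10793153 0.19727512] [0.62074027 0.43238184 0.02390034] [0.06258172 0.05533108 0.02359531] 8.6 [[-0.     0.002 -1.   ]
 [ 0.001 -1.    -0.002]
 [-1.    -0.001  0.   ]]
[]
```

View pics/w1.png

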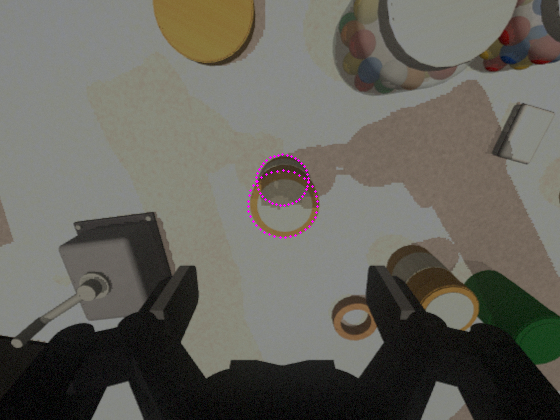

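The tin 1 overlay matches the picture, so I'll descend and grip.

>>> send_rows(
  plan=[1, 1.0, 0.05, -0.06, 0, 0, 0, 1, 2.0, 0.05, -0.06, 0, 0, 0, 1, 3.0, 0.05, -0.06, 0, 0, 0, 1, 3.5, 0.05, -0.06, 0, 0, 0, 1, 3.9, 0.05, -0.06, 0, 0, 0, 1, 3.9, 0.05, -0.06, 0, 0, 0, 0, 3.9, 0.05, -0.06, 0, 0, 0, 0, 3.9, 0.05, -0.06, 0, 0, 0, 0, 3.9, 0.05, -0.06, 0, 0, 0, 0, 3.9, 0.05, -0.06, 0, 0, 0, 0, 3.9, 0.05, -0.06, 0, 0, 0, 0, 3.9, 0.05, -0.06, 0, 0, 0],
  force=50,
)

```text
t: 9.9
tcp_pos: [0.5879, 0.1049, 0.0432]
tool_rot: [0.708, 0.0, -0.706, -0.0]
wrist_force: [-0.9, 0.7, 7.0]
finger_gap: 0.059
```

>>> send_rows(
  plan=[0, -0.3, 0, 0, 0, 0, 0, 0, -0.6, 0, 0, 0, 0, 0, 0, -0.9, 0, 0, 0, 0, 0, 0, -1.2, 0, 0, 0, 0, 0, 0, -1.5, 0, 0, 0, 0, 0, 0, -1.5, 0, 0, 0, 0, 0, 0, -1.5, 0, 0, 0, 0, 0, 0, -1.5, 0, 0, 0, 0, 0, 0, -1.5, 0, 0, 0, 0, 0, 0, -1.5, 0, 0, 0, 0, 0, 0, -1.5, 0, 0, 0, 0, 0, 0, -1.5, 0, 0, 0, 0, 0],
)

```text
t: 11.1
tcp_pos: [0.5865, 0.1043, 0.1011]
tool_rot: [-0.707, 0.0, 0.707, -0.0]
wrist_force: [-0.3, -0.6, -1.5]
finger_gap: 0.0588
```

```bash
python3 - <<'E'
from h import *
F=[]
for i in range(8):
    s,d=cap('side' if i%2 else 'scene');F.append(np.r_[s['wrist_force'],s['moment'],s['effort'][[1,3]]])
F=np.array(F);print(F[:,2].round(2),F.mean(0).round(3),s['tcp_pos'],s['t'],s['finger_gap'])
cv2.imwrite('pics/l1.png',d['image'][...,::-1])
E
```

```text
[-1.51 -1.26 -0.67 -1.35 -1.45 -0.72 -1.38 -2.01] [-2.2600e-01 -6.7000e-02 -1.2940e+00 -7.0000e-03  5.0000e-03 -0.0000e+00
 -5.7674e+01 -2.0695e+01] [0.58654457 0.10435695 0.1012843 ] 11.45 0.05882591878331075
```

View pics/l1.png

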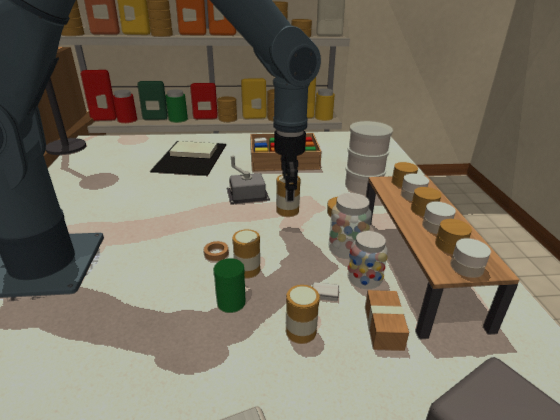

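Tin 1 is lifted clear, and the load is about 1.3 N (0.13 kg). I'll set it down.

>>> send_rows(
  plan=[0, 0.5, 0, 0, 0, 0, 0, 0, 0.9, 0, 0, 0, 0, 0, 0, 1.2, 0, 0, 0, 0, 0, 0, 1.35, 0, 0, 0, 0, 0, 0, 1.43, 0, 0, 0, 0, 0, 0, 1.5, 0, 0, 0, 0, 0, 0, 1.5, 0, 0, 0, 0, 0, 0, 1.5, 0, 0, 0, 0, 0],
)

```text
t: 12.3
tcp_pos: [0.5864, 0.1044, 0.0431]
tool_rot: [-0.707, 0.0, 0.707, -0.0]
wrist_force: [-6.4, -0.8, 13.9]
finger_gap: 0.059
```

```bash
python3 - <<'E'
from h import *
s=status.state();print(s['tcp_pos'],s['wrist_force'],s['t'],s['finger_gap'])
E
```

```text
[0.58635999 0.10442157 0.04313977] [-6.38017704 -0.77136566 13.93487563] 12.3 0.058981236493790994
```

>>> send_rows(
  plan=[0, -0.03, 0, 0, 0, 0, 0, 0, -0.03, 0, 0, 0, 0, 0, 0.8, -0.03, 0, 0, 0, 0, 0, 1, -0.03, 0, 0, 0, 0, 0, 1, -0.03, 0, 0, 0, 0, 0, 1, -0.03, 0, 0, 0, 0, 0, 1, -1.0, 0, 0, 0, 0, 0, 1, -2.0, 0, 0, 0, 0, 0, 1, -3.0, 0, 0, 0, 0, 0, 1, -3.9, 0, 0, 0, 0, 0, 1, -3.9, 0, 0, 0, 0, 0, 1, -3.9, 0, 0, 0, 0, 0],
)

```text
t: 13.5
tcp_pos: [0.587, 0.1044, 0.198]
tool_rot: [0.708, 0.0, -0.707, -0.0]
wrist_force: [-0.1, -0.3, -1.3]
finger_gap: 0.0853
```

```bash
python3 - <<'E'
from h import *
s,d=cap('side');print(s['tcp_pos'],s['wrist_force'],s['t'],s['finger_gap'])
im=d['image'].copy()
for (x,y) in((.586,.106),(.478,-.054),(.577,-.2535)):
  for z in(0,.095):
    for a in np.linspace(0,6.28,40):
        p=proj(d,[x+.0305*np.cos(a),y+.0305*np.sin(a),z]);im[int(round(p[1])),int(round(p[0]))]=(255,0,255)
cv2.imwrite('pics/s1.png',cv2.resize(im[130:350,130:400],None,fx=2.7,fy=2.7)[...,::-1])
E
```

```text
[0.58695501 0.10436478 0.19798881] [-0.14585125 -0.25789889 -1.31429705] 13.5 0.08525832403821366
```

View pics/s1.png

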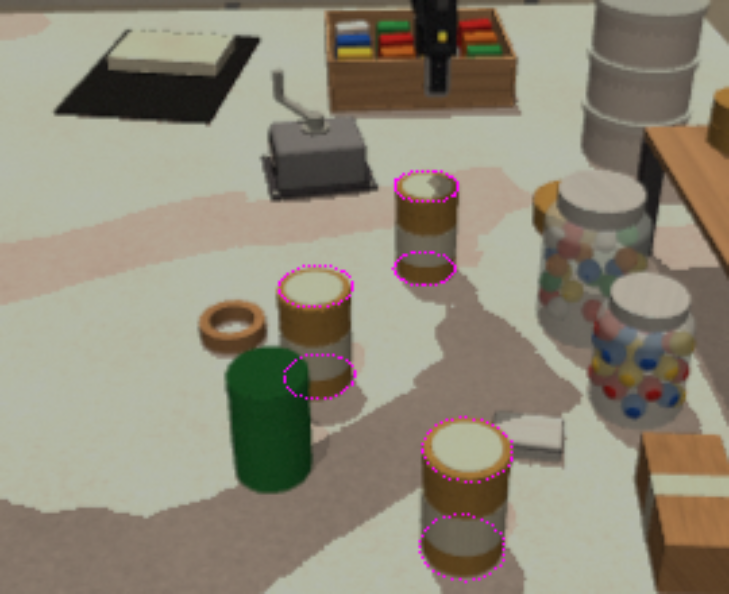

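Tin 1 is standing where it was. Moving over tin 2, then I'll read the empty-hand force baseline.

>>> send_rows(
  plan=[1, 0, 3.96, 2.71, 0, 0, 0, 1, 0, 3.96, 2.71, 0, 0, 0, 1, 0, 3.96, 2.71, 0, 0, 0, 1, 0, 3.96, 2.71, 0, 0, 0, 1, 0, 3.96, 2.71, 0, 0, 0, 1, 0, 3.96, 2.71, 0, 0, 0, 1, 0, 3.96, 2.71, 0, 0, 0, 1, 0, 3.96, 2.71, 0, 0, 0],
)

```text
t: 14.35
tcp_pos: [0.4786, -0.0526, 0.1969]
tool_rot: [-0.707, -0.001, 0.707, -0.001]
wrist_force: [-0.1, 0.7, -0.1]
finger_gap: 0.085
```

```bash
python3 - <<'E'
from h import *
from scipy.spatial.transform import Rotation as R
F=[]
for i in range(6):
    s,d=cap('wrist');F.append(s['wrist_force'])
print(np.array(F).round(2)[:,2],np.mean(F,0).round(2),s['tcp_pos'],s['t'])
M=np.array(d['mount']);Rw=R.from_quat(s['tool_rot']).as_matrix()
A=Rw@M[:3,:3];o=Rw@M[:3,3]+s['tcp_pos'];d['R']=A.T;d['t']=-A.T@o
im=d['image'].copy()
for (x,y) in((.478,-.054),(.577,-.2535)):
 for z in(0,.095):
    for a in np.linspace(0,6.28,40):
        p=proj(d,[x+.0305*np.cos(a),y+.0305*np.sin(a),z]);cv2.circle(im,tuple(int(v) for v in p),1,(255,0,255),-1)
cv2.imwrite('pics/w2.png',im[...,::-1])
E
```

```text
[-0.06  0.06 -0.72 -0.36 -0.12 -0.14] [-0.34  0.21 -0.22] [ 0.47833509 -0.05349776  0.19717764] 14.6
```

View pics/w2.png

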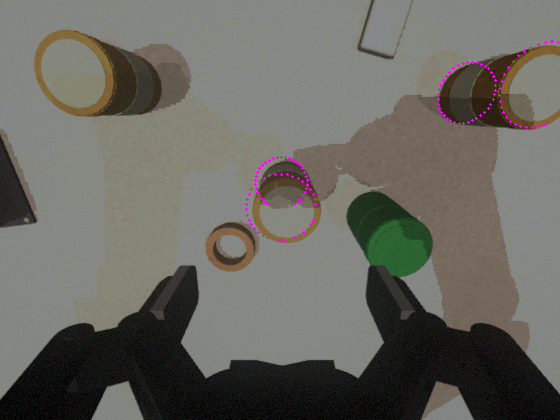

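>>> send_rows(
  plan=[1, 1.0, 0, 0.03, 0, 0, 0, 1, 2.0, 0, 0.03, 0, 0, 0, 1, 3.0, 0, 0.03, 0, 0, 0, 1, 3.5, 0, 0.03, 0, 0, 0, 1, 3.9, 0, 0.03, 0, 0, 0, 1, 3.9, 0, 0.03, 0, 0, 0, 0, 3.9, 0, 0.03, 0, 0, 0, 0, 3.9, 0, 0.03, 0, 0, 0, 0, 3.9, 0, 0.03, 0, 0, 0, 0, 3.9, 0, 0.03, 0, 0, 0, 0, 3.9, 0, 0.03, 0, 0, 0, 0, 3.9, 0, 0.03, 0, 0, 0],
  force=60,
)

```text
t: 15.85
tcp_pos: [0.4778, -0.0544, 0.0426]
tool_rot: [0.708, -0.0, -0.706, 0.0]
wrist_force: [-1.9, -0.6, 6.7]
finger_gap: 0.0584
```

>>> send_rows(
  plan=[0, -0.3, 0, 0, 0, 0, 0, 0, -0.6, 0, 0, 0, 0, 0, 0, -0.9, 0, 0, 0, 0, 0, 0, -1.2, 0, 0, 0, 0, 0, 0, -1.5, 0, 0, 0, 0, 0, 0, -1.5, 0, 0, 0, 0, 0, 0, -1.5, 0, 0, 0, 0, 0, 0, -1.5, 0, 0, 0, 0, 0, 0, -1.5, 0, 0, 0, 0, 0, 0, -1.5, 0, 0, 0, 0, 0],
)

```text
t: 16.85
tcp_pos: [0.4766, -0.054, 0.1008]
tool_rot: [-0.707, -0.0, 0.707, -0.0]
wrist_force: [0.2, -0.4, -2.5]
finger_gap: 0.0582
```

```bash
python3 - <<'E'
from h import *
F=[]
for i in range(8):
    s,d=cap('scene' if i%2 else 'side');F.append(np.r_[s['wrist_force'],s['moment']])
F=np.array(F);print(F[:,2].round(2),F.mean(0).round(3),s['tcp_pos'],s['t'],s['finger_gap'])
cv2.imwrite('pics/l2.png',d['image'][...,::-1])
E
```

```text
[-2.48 -2.82 -2.14 -2.87 -2.59 -2.63 -2.13 -3.47] [-0.271  0.337 -2.642  0.015 -0.008 -0.006] [ 0.47693102 -0.05405758  0.10123647] 17.2 0.057856546509787665
```

View pics/l2.png

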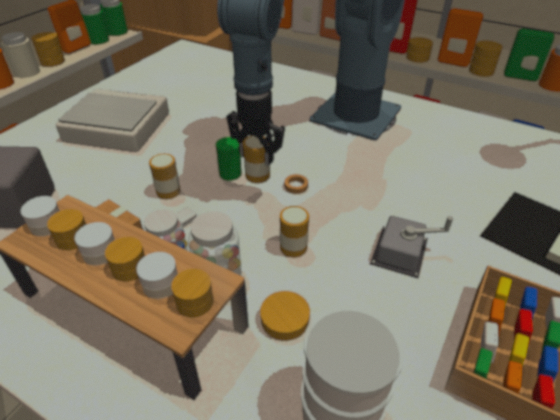

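Tin 2 is lifted clear and weighs about 2.5 N (0.25 kg). I'll set it down.

>>> send_rows(
  plan=[0, 0.5, 0, 0, 0, 0, 0, 0, 0.9, 0, 0, 0, 0, 0, 0, 1.2, 0, 0, 0, 0, 0, 0, 1.35, 0, 0, 0, 0, 0, 0, 1.43, 0, 0, 0, 0, 0, 0, 1.48, 0, 0, 0, 0, 0, 0, 1.48, 0, 0, 0, 0, 0, 0, 1.48, 0, 0, 0, 0, 0],
)

```text
t: 18.05
tcp_pos: [0.4775, -0.0541, 0.0427]
tool_rot: [0.708, -0.0, -0.707, 0.0]
wrist_force: [-0.6, -0.2, 1.5]
finger_gap: 0.0578
```

>>> send_rows(
  plan=[0, 0, 0, 0, 0, 0, 0, 0.8, 0, 0, 0, 0, 0, 0, 1, 0, 0, 0, 0, 0, 0, 1, 0, 0, 0, 0, 0, 0, 1, 0, 0, 0, 0, 0, 0, 1, -1.0, 0, 0, 0, 0, 0, 1, -2.0, 0, 0, 0, 0, 0, 1, -3.0, 0, 0, 0, 0, 0, 1, -3.9, 0, 0, 0, 0, 0, 1, -3.9, 0, 0, 0, 0, 0],
)

```text
t: 19.05
tcp_pos: [0.4802, -0.0542, 0.2026]
tool_rot: [0.71, -0.0, -0.704, 0.0]
wrist_force: [0.2, 0.5, -0.7]
finger_gap: 0.0854
```

>>> send_rows(
  plan=[1, 0, 5.0, -2.5, 0, 0, 0, 1, 0, 5.0, -2.5, 0, 0, 0, 1, 0, 5.0, -2.5, 0, 0, 0, 1, 0, 5.0, -2.5, 0, 0, 0, 1, 0, 5.0, -2.5, 0, 0, 0, 1, 0, 5.0, -2.5, 0, 0, 0, 1, 0, 5.0, -2.5, 0, 0, 0, 1, 0, 5.0, -2.5, 0, 0, 0],
)

```text
t: 19.85
tcp_pos: [0.5765, -0.2522, 0.1975]
tool_rot: [-0.707, -0.001, 0.708, -0.0]
wrist_force: [-0.8, 0.5, 0.4]
finger_gap: 0.0852
```

```bash
python3 - <<'E'
from h import *
from scipy.spatial.transform import Rotation as R
F=[]
for i in range(6):
    s,d=cap('wrist');F.append(s['wrist_force'])
print(np.array(F).round(2)[:,2],np.mean(F,0).round(2),s['tcp_pos'],s['t'])
M=np.array(d['mount']);Rw=R.from_quat(s['tool_rot']).as_matrix()
A=Rw@M[:3,:3];o=Rw@M[:3,3]+s['tcp_pos'];d['R']=A.T;d['t']=-A.T@o
im=d['image'].copy()
for (x,y) in((.478,-.054),(.577,-.2535)):
 for z in(0,.095):
    for a in np.linspace(0,6.28,40):
        p=proj(d,[x+.0305*np.cos(a),y+.0305*np.sin(a),z]);cv2.circle(im,tuple(int(v) for v in p),1,(255,0,255),-1)
cv2.imwrite('pics/w3.png',im[...,::-1])
cap('side','s2.png')
E
```

```text
[ 0.37 -0.32 -0.12 -0.74  0.01  0.35] [-0.29 -0.2  -0.07] [ 0.57690809 -0.25325241  0.1982692 ] 20.1
```

View pics/w3.png

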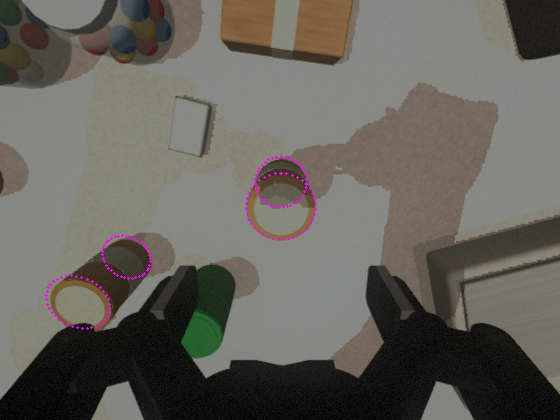

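View pics/s2.png

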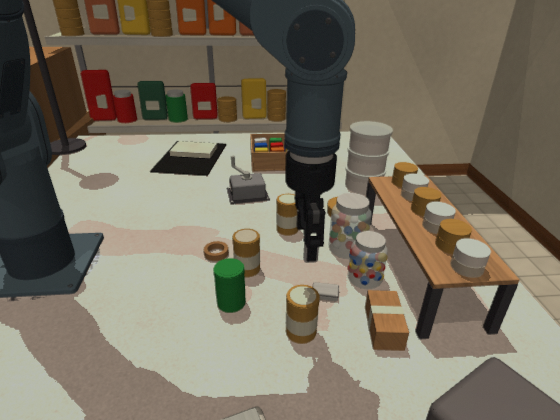

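Tins 1 and 2 are standing, and the hand is aligned over tin 3.

>>> send_rows(
  plan=[1, 1.0, 0, 0, 0, 0, 0, 1, 2.0, 0, 0, 0, 0, 0, 1, 3.0, 0, 0, 0, 0, 0, 1, 3.5, 0, 0, 0, 0, 0, 1, 3.9, 0, 0, 0, 0, 0, 1, 3.9, 0, 0, 0, 0, 0, 0, 3.9, 0, 0, 0, 0, 0, 0, 3.9, 0, 0, 0, 0, 0, 0, 3.9, 0, 0, 0, 0, 0, 0, 3.9, 0, 0, 0, 0, 0, 0, 3.9, 0, 0, 0, 0, 0, 0, 3.9, 0, 0, 0, 0, 0],
  force=60,
)

```text
t: 21.4
tcp_pos: [0.5786, -0.2539, 0.0442]
tool_rot: [0.708, -0.0, -0.706, 0.0]
wrist_force: [-1.0, 2.6, 6.6]
finger_gap: 0.0596
```

>>> send_rows(
  plan=[0, -0.3, 0, 0, 0, 0, 0, 0, -0.6, 0, 0, 0, 0, 0, 0, -0.9, 0, 0, 0, 0, 0, 0, -1.2, 0, 0, 0, 0, 0, 0, -1.5, 0, 0, 0, 0, 0, 0, -1.5, 0, 0, 0, 0, 0, 0, -1.5, 0, 0, 0, 0, 0, 0, -1.5, 0, 0, 0, 0, 0, 0, -1.5, 0, 0, 0, 0, 0, 0, -1.5, 0, 0, 0, 0, 0],
)

```text
t: 22.4
tcp_pos: [0.5766, -0.2539, 0.1015]
tool_rot: [-0.707, -0.0, 0.707, 0.0]
wrist_force: [0.8, 0.1, -3.3]
finger_gap: 0.0595
```

```bash
python3 - <<'E'
from h import *
F=[]
for i in range(8):
    s,d=cap('side' if i%2 else 'scene');F.append(np.r_[s['wrist_force'],s['moment']])
F=np.array(F);print(F[:,2].round(2),F.mean(0).round(3),s['tcp_pos'],s['t'],s['finger_gap'])
cv2.imwrite('pics/l3.png',d['image'][...,::-1])
E
```

```text
[-3.26 -3.39 -4.31 -4.37 -4.86 -4.71 -4.1  -4.26] [ 0.364 -0.215 -4.157  0.01   0.007  0.011] [ 0.57692777 -0.25403519  0.1020448 ] 22.75 0.05953663957660423
```

View pics/l3.png

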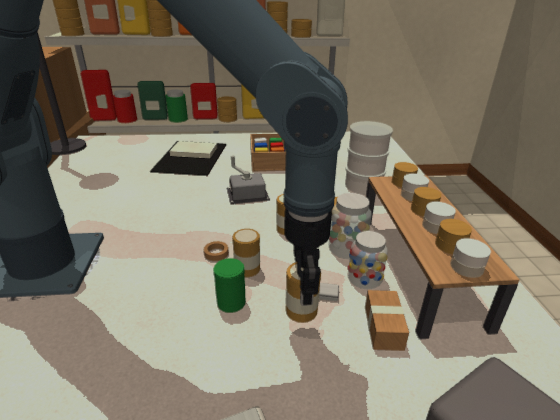

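Tin 3 weighs about 4.1 N (0.42 kg) and is the heaviest. The task asks for each tin to be set back down, so I'll set it down and release it, then grip it again for the final hold.

>>> send_rows(
  plan=[0, 0.5, 0, 0, 0, 0, 0, 0, 0.9, 0, 0, 0, 0, 0, 0, 1.2, 0, 0, 0, 0, 0, 0, 1.35, 0, 0, 0, 0, 0, 0, 1.43, 0, 0, 0, 0, 0, 0, 1.49, 0, 0, 0, 0, 0, 0, 1.49, 0, 0, 0, 0, 0, 0, 1.49, 0, 0, 0, 0, 0],
)

```text
t: 23.6
tcp_pos: [0.5767, -0.2539, 0.0443]
tool_rot: [-0.707, 0.0, 0.707, 0.0]
wrist_force: [-6.1, 3.1, 9.8]
finger_gap: 0.0595
```

>>> send_rows(
  plan=[0, -0.02, 0, 0, 0, 0, 0, 0.8, -0.02, 0, 0, 0, 0, 0, 1, -0.02, 0, 0, 0, 0, 0, 1, -0.02, 0, 0, 0, 0, 0, 1, -0.02, 0, 0, 0, 0, 0, 1, -0.02, 0, 0, 0, 0, 0, 1, -0.02, 0, 0, 0, 0, 0, 1, -0.02, 0, 0, 0, 0, 0, 1, -0.02, 0, 0, 0, 0, 0, 1, -0.02, 0, 0, 0, 0, 0],
)

```text
t: 24.6
tcp_pos: [0.5769, -0.254, 0.0433]
tool_rot: [-0.707, -0.0, 0.707, -0.0]
wrist_force: [0.5, 0.5, 0.3]
finger_gap: 0.0856
```

```bash
python3 - <<'E'
from h import *
s,d=cap('side','s3.png');print(s['tcp_pos'],s['wrist_force'],s['t'],s['finger_gap'])
E
```

```text
[ 0.57692235 -0.25404082  0.04325394] [0.54066526 0.49481841 0.26329216] 24.6 0.08556993008336612
```

View pics/s3.png

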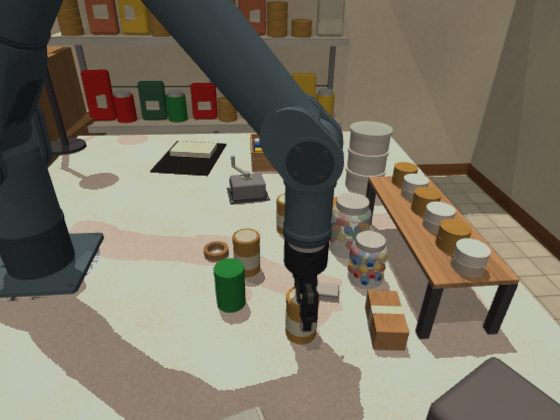

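Tin 3 is standing upright and free of the fingers. Now I'll grip it again and lift it 14 cm.

>>> send_rows(
  plan=[0, 0, 0, 0, 0, 0, 0, 0, 0, 0, 0, 0, 0, 0, 0, 0, 0, 0, 0, 0, 0, 0, 0, 0, 0, 0, 0, 0, 0, 0, 0, 0, 0, 0, 0, 0, 0, 0, 0, 0, 0, 0, 0, 0, 0, 0, 0, 0, 0],
  force=70,
)

```text
t: 25.35
tcp_pos: [0.5773, -0.2542, 0.0438]
tool_rot: [0.707, -0.0, -0.707, 0.0]
wrist_force: [-1.1, -0.3, 6.3]
finger_gap: 0.0593
```

>>> send_rows(
  plan=[0, -0.3, 0, 0, 0, 0, 0, 0, -0.6, 0, 0, 0, 0, 0, 0, -1.0, 0, 0, 0, 0, 0, 0, -1.4, 0, 0, 0, 0, 0, 0, -1.8, 0, 0, 0, 0, 0, 0, -2.2, 0, 0, 0, 0, 0, 0, -2.6, 0, 0, 0, 0, 0, 0, -3.0, 0, 0, 0, 0, 0, 0, -3.3, 0, 0, 0, 0, 0, 0, -3.5, 0, 0, 0, 0, 0, 0, -3.5, 0, 0, 0, 0, 0, 0, -3.5, 0, 0, 0, 0, 0, 0, -3.5, 0, 0, 0, 0, 0, 0, -3.5, 0, 0, 0, 0, 0, 0, -3.5, 0, 0, 0, 0, 0, 0, -3.5, 0, 0, 0, 0, 0, 0, -3.5, 0, 0, 0, 0, 0],
)

```text
t: 27.05
tcp_pos: [0.5769, -0.254, 0.1831]
tool_rot: [-0.707, -0.0, 0.707, 0.0]
wrist_force: [-0.2, 0.1, -4.7]
finger_gap: 0.0592
```

```bash
python3 - <<'E'
from h import *
F=[]
for i in range(6):
    s,d=cap('side' if i%2 else 'scene','f%d.png'%i);F.append(s['wrist_force'])
print(np.mean(F,0).round(2),s['tcp_pos'],s['tool_rot'],s['t'],s['finger_gap'],abs(s['qd']).max())
E
```

```text
[ 0.04 -0.11 -4.3 ] [ 0.57695802 -0.25406606  0.18330028] [-7.07103338e-01  1.34503848e-05  7.07110224e-01 -1.43293544e-05] 27.3 0.05874936873660421 0.0009921151099216285
```

View pics/f5.png

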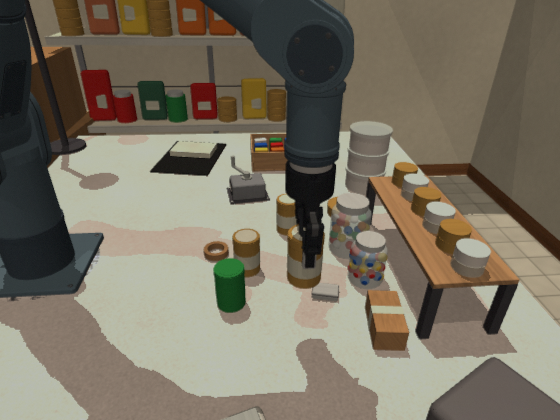

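View pics/f4.png

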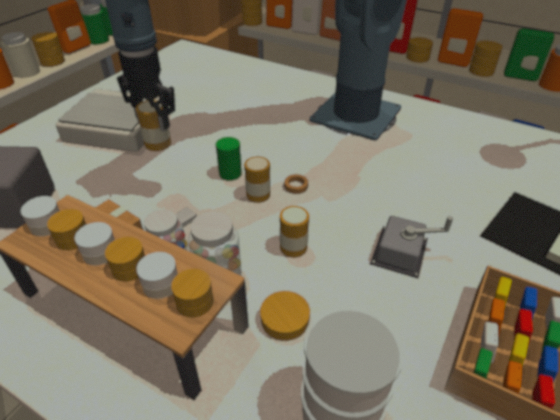

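Tin 3 is held upright about 14 cm up and still. The other two tins are standing, the bystanders haven't moved, and the lever is at rest.

```bash
python3 -c "
from workcell import workorder,status
print(workorder.job_done());s=status.state();print(s['t'],s['tcp_pos'],s['finger_gap'])"
```

```text
the job is handed in; nothing more can be done
None
the job is handed in; nothing more can be done
```

The job is done and handed in at about 27 s, with tin 3, the heaviest, held upright about 14 cm above the work surface.

- **Lever:** I pushed it until the fingers stopped moving and the force rose to 14 N, at the position predicted for its stop. After I backed off, the picture showed it back at rest.
- **Hefting:** I lifted tins 1, 2 and 3 in that order, about 6 cm each, and set each one back down upright. The loads were about 1.3, 2.6 and 4.2 N (0.13, 0.26 and 0.42 kg), with readings varying by up to about 0.9 N.
- **Final hold:** I released tin 3 after its set-down, then gripped it again at 70 N. The last readings showed a 59 mm finger gap, a 4.3 N load, and the arm still.
- **Other goods:** In the last pictures tins 1 and 2 were standing and nothing else looked moved.

The set-downs of tins 1 and 3 touched the surface a little firmly, at 14 N and 10 N, well under the limits. The wrist-camera network found nothing when asked for tin 1, so I checked the tin positions by overlaying their outlines on the pictures. They matched to within about 2 mm. No other check failed, and I couldn't read the state after handing in.

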